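Hold a bag clip open over the recipe card

ROBOT

A 6-joint arm with a two-finger parallel gripper is mounted at the origin on a cart in front of the work surface, level with it; the furniture and walls round the work are solid. World frame = base frame: x ahead of the robot, y to its left, z up, the work surface at z = 0. Lengths are in m, angles in rad, forces in N, time in s.
With the tool pointing down it reaches from about 0.4 to 0.925 m from the base axis. Payload 12.5 kg.
Tool frame: the origin (TCP) lies at the very end of the fingers, on their centre line; the grasp point (between the pads) lies 19 mm behind it; z points along the fingers, y is the line along which they close (so a half turn about z gives the same grasp; the last joint's range is limited). The gripper opens to 95 mm and grips with 3 to 60 N. Pads are 20 mm wide; open, the fingers measure 119 mm over their backs; the gripper's body (75 mm by 180 mm) begins 59 mm behind the grasp point.
Start: joints at [1.008, 0.491, 1.559, -0, 1.092, -0.106], TCP at [0.276, 0.561, 0.183] pointing down, gripper open.
Joint ranges: [-3.1, 3.1], [-0.84, 2.19], [0.05, 2.79], [-1.13, 4.28], [0.06, 2.93], [-2.69, 2.69]. Speed limits (rad/s): [2.22, 2.22, 2.79, 3.14, 3.14, 3.14].

INTERFACE

Orientations are given as a 3x3 rotation matrix whose columns are the frame's x, y, z axes.
In Python, from bench import monitor, get_image, camera_params, workorder gives the robot as it stands.
- The arm moves only by the tool servo_tool, never from a script. Its argument "commands" is a list of rows, each a list of 3 entries, a list of its own where there are three numbers: the shift along the tool's x, y, z each as a share of 0.6 m, from -1 to 1, then the turn, a rotation vector about the tool's x, y, z each as a share of 1.5 rad, from -1 to 1, then the closure, from 0 (fully open) to 1 (shut). In form: [[[dx, dy, dz], [rx, ry, rz], grip], ...]. A call has 1 to 8 rows; each row shifts and turns the commanded pose from where the row before left it, along the tool's axes as they then stand; what a row does not reach is not made up. A row lasts 1/8 s, in which the tool goes at most 62.5 mm and 10.7 degrees, less where a joint would pass 70% of its speed; a pose out of reach is approached as far as the arm can. A call with a number of a shift or a turn outside -1 to 1 is refused whole. A call with a gripper value outside its range is refused whole. The fingers move at their own pace and stop on an object; the grip force is fixed at half the most. Time passes only in rows, so rows that do not move let the fingers close. It gives the time, the measured TCP pose, the force, the opening and the grip force at its end, in the units of the state.
- monitor.state(): the state, without advancing time (a new reading comes with each control period).
- get_image(name): name is "side" or "top"; returns the picture (400x640x3 uint8, red, green, blue); there is no depth.
- camera_params(name): a dict with "camera_matrix" (3x3 intrinsics, pixels), "R" (3x3) and "t" (3): a world point X has camera coordinates R X + t. Camera axes: x right, y down, z forward; pixel columns grow to the right and rows downward; lengths in m; the calibration is good to about 2 mm. A picture is of the moment at which its call begins. camera_params takes no time and is no camera call.
- workorder.sign_off(): hands the job in; it is judged then, once.
The state is a dict: "t": time; "joint_positions": joint angles; "joint_vel": joint speeds; "joint_efforts": joint torques, N m; "tool_pos": TCP position; "ee_rot": TCP orientation; "contact_force": force on the tool from outside, world axes, zero at the start; "ft_torque": the same for the moment, N m; "grip_width": finger opening in m; "grasp_force": force on a finger pad.
Only numpy, scipy, OpenCV 4.12 (cv2) and the standard library are available. Lean on these libraries where they do the work, as an engineer would, in place of code of your own. Each camera call takes 0.05 s, during which the arm holds its last target. There are 200 camera calls.

TASK

Pick up the red spring clip by its two ribbed handles, squeezing them together so that its jaws gape fully, and bring it down over the middle of the top edge of the yellow-bordered recipe card, one jaw on each side, with the edge one to two centimetres inside the jaws. Finish while still holding it there: steady, upright, squeezed open and not touching the card, so that I can slip another sheet in. Do not shift either card stand, the garlic or the spice jars.

Things in the scene. Friction and masses are not known exactly. Their poses are not given: they have to be found in the camera images.
- clip_center (a point): centre of the pivot axle of the red spring clip, half-way up, 45 mm above the worktop at the start (the clip stands upright and loose on its closed jaws). x is the direction in which the handles are squeezed and the jaws part, y runs along the axle, z points up to the handles
- clip_handles (a point): point midway between the handles, 30 mm above the axle, where to squeeze; same axes. Handles are plates 40 mm wide along y, ending about 45 mm above the axle; at rest they lean out 0.35 rad, 56 mm over their top outer edges; fully squeezed they are parallel on a stop, 26 mm over the outside. About 9 N a finger opens it fully here, 20 N keeps it firmly on the stop
- clip_mouth (a point): point midway between the jaw ends, 42 mm below the axle; same axes. Jaws are plates 50 mm wide along y from the axle to 45 mm below it, with a lip at the foot standing out 12 mm to each side. Shut, they meet in the middle; fully open they are about 30 mm apart here, narrowing to nothing at the axle
- clip: the red plastic spring clip with its steel coil, as a whole, about 70 g; origin and axes as point clip_center
- clip_far (a joint): opening of the clip arm on the clip's +x side: 0 jaws shut, 0.35 rad fully squeezed open; springs shut when let go
- clip_near (a joint): opening of the clip arm on the clip's -x side: 0 to 0.35 rad; moves together with clip_far
- yellow_card: yellow-bordered upright recipe card 120 mm wide, 3 mm thick, slotted in a wooden stand 130 x 66 mm, wood up to 29 mm, card's top edge 110 mm above the worktop; loose, 0.6 kg. Origin under the stand's centre; x square to the card's faces, y along its top edge, z up. Both cards bear the same pictures on white; tell them by the border colour
- yellow_card_top (a point): middle of the top edge of the yellow card, 110 mm above the worktop; axes as body yellow_card
- green_card: green-bordered upright recipe card 120 mm wide, 3 mm thick, slotted in a wooden stand 130 x 66 mm, wood up to 29 mm, card's top edge 110 mm above the worktop; loose, 0.6 kg. Origin under the stand's centre; x square to the card's faces, y along its top edge, z up. Both cards bear the same pictures on white; tell them by the border colour; leave it alone
- garlic: garlic bulb, 50 mm, on the strip in front of the sink; origin under its centre; leave it alone
- spice_jar: spice jar with a red cap, 45 mm across, 106 mm high, behind the cards; origin under its centre; leave it alone
- dark_jar: spice jar with a dark brown cap, 44 mm across, 96 mm high, at the right; origin under its centre; leave it alone

How it is judged:
On the way:
1. the clip is squeezed open and lifted clear of the worktop (value of joint each of clip_far, clip_near above 0.27 rad and height (world z) of clip_center above 0.085 m), for 0.2 s.
At the end, for the whole second after the job is handed in: Still held (over 3 N), both arms opened over 0.27 rad; mouth point 6 to 28 mm below the yellow card's top edge, within 12 mm of its mid-plane, 35 mm of its middle; in line within 0.25 rad, upright within 0.2 rad, under 0.3 N on the card, under 20 mm/s; the card upright (value of joint each of clip_far, clip_near above 0.27 rad and x of clip_mouth in the frame of yellow_card between -0.012 and 0.012 m and y of clip_mouth in the frame of yellow_card between -0.035 and 0.035 m and z of clip_mouth in the frame of yellow_card between 0.082 and 0.104 m and angle between the x axis of clip and the x axis of yellow_card, either way round below 0.25 rad and angle between clip's own z axis and vertical below 0.2 rad and contact force between clip and yellow_card below 0.3 N and contact force between the fingers and clip above 3 N and linear speed of clip below 0.02 m/s and angle between yellow_card's own z axis and vertical below 0.05 rad); the arm keeps its last pose, push and grip.
It fails at once if a card stand, the garlic or a spice jar is shifted more than 30 mm (distance of any of yellow_card, green_card, garlic, spice_jar, dark_jar from where it was at the start of the episode above 0.03 m).
It also fails if it takes over 35 s, if anything falls off the work surface, if the arm or the gripper's body presses on something with over 40 N, if the wrist force passes 120 N, or if a joint passes its speed limit or range.

## Working session

There is one attempt and no reset: what is moved stays moved. The work goes in short steps, Python scripts to look and compute and a tool call to move; the robot and the scene stay as the last step left them, time stands still between calls to the robot, and variables do not carry over. Pictures are saved under pics/ and viewed, at most 10 in all, crops included, and the job is handed in when it is done.

Besides the shell and the picture viewer there is one more tool, called after "Request:" in YAML: its name, and indented under it one key for each argument. servo_tool: Moves the arm, as the interface text tells. Its arguments: {"type":"object","properties":{"commands":{"type":"array"}},"required":["commands"]}

```bash
mkdir -p pics; python3 - <<'E'
from bench import monitor, get_image, camera_params
import cv2
for n in ("side","top"):
    cv2.imwrite(f"pics/{n}0.png", get_image(n)[:,:,::-1]); p=camera_params(n); print(n,p["camera_matrix"],p["R"],p["t"])
s=monitor.state(); print(s["t"],s["tool_pos"],s["ee_rot"],s["grip_width"],s["contact_force"])
E
```

```text
side [[456.23258066   0.         324.58594836]
 [  0.         456.23258066 204.56212142]
 [  0.           0.           1.        ]] [[ 9.99461021e-01  2.85603207e-02 -1.61856728e-02]
 [-1.03708123e-04 -4.90297504e-01 -8.71555131e-01]
 [-3.28276891e-02  8.71087060e-01 -4.90030281e-01]] [-0.52474484  0.09853258  1.31398531]
top [[500.53243585   0.         317.98840084]
 [  0.         500.53243585 204.00898365]
 [  0.           0.           1.        ]] [[-0.01999617 -0.99979821  0.00192195]
 [-0.99669202  0.01978252 -0.07882683]
 [ 0.0787729  -0.00349182 -0.99688647]] [1.11812496e-03 5.42221235e-01 1.53195385e+00]
0.1 [0.27551881 0.56072401 0.18284396] [[-8.97469785e-01  4.41075612e-01 -5.38126973e-04]
 [ 4.41075924e-01  8.97469415e-01 -8.23374910e-04]
 [ 1.19781907e-04 -9.76308955e-04 -9.99999516e-01]] 0.09494652489541573 [-0.92319765  0.21062986  0.50088198]
```

View pics/side0.png

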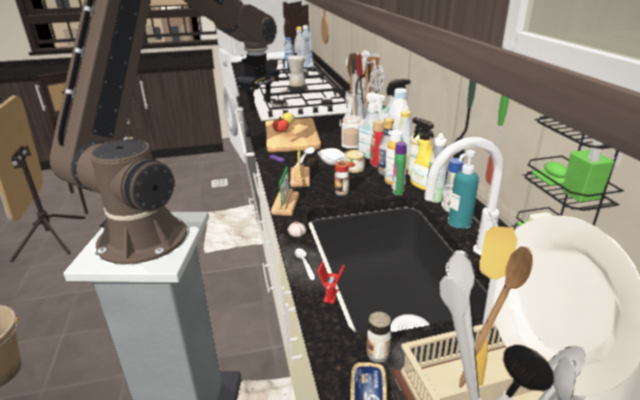

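View pics/top0.png

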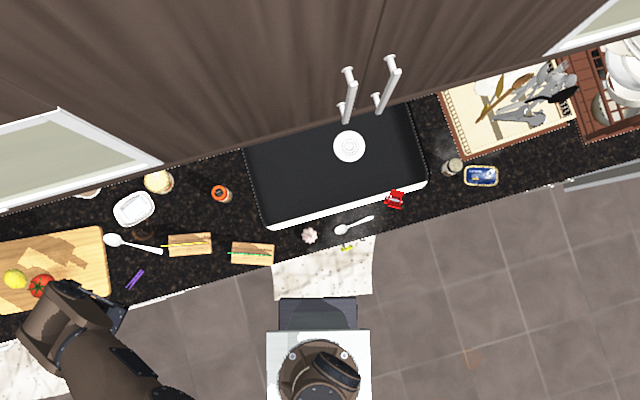

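Side view: clip at about (330,283), green card at (285,185), the other stand at (302,170) partly hidden behind it. Top view: clip at (395,199), stands at (190,244), which looks yellow, and (252,253), which is green. I'll crop and measure next.

```bash
cat > h.py <<'E'
import numpy as np, cv2
from bench import monitor, get_image, camera_params
def ray(n,u,v):
    p=camera_params(n);K,R,t=map(np.array,(p["camera_matrix"],p["R"],p["t"]))
    return -R.T@t, R.T@np.linalg.inv(K)@np.array([u,v,1.])
def plane(n,u,v,z):
    c,d=ray(n,u,v); return c+d*(z-c[2])/d[2]
def tri(a,b):
    (c1,d1),(c2,d2)=ray("side",*a),ray("top",*b)
    s=np.linalg.lstsq(np.c_[d1,-d2],c2-c1,rcond=None)[0]
    p,q=c1+d1*s[0],c2+d2*s[1]; return (p+q)/2,np.linalg.norm(p-q)
def proj(n,X):
    p=camera_params(n);x=np.array(p["camera_matrix"])@(np.array(p["R"])@X+p["t"]);return x[:2]/x[2]
E
python3 - <<'E'
import cv2,numpy as np
from h import *
t=cv2.imread("pics/top0.png");s=cv2.imread("pics/side0.png")
r=lambda i,x,y,w,h,k:cv2.resize(i[y:y+h,x:x+w],None,fx=k,fy=k,interpolation=cv2.INTER_CUBIC)
a=r(t,160,225,120,45,6.6)[:297]; b=r(t,365,175,65,50,6); c=r(s,300,250,60,60,5);
out=np.zeros((600,792,3),np.uint8); out[:a.shape[0],:a.shape[1]]=a; out[297:597,:390]=b; out[297:597,400:700]=c
cv2.imwrite("pics/crop1.png",out)
cv2.imwrite("pics/crop2.png",r(s,260,140,110,80,7))
for n,i,(x,y,w,h) in(("top",t,(370,180,60,40)),("side",s,(305,250,50,60))):
    c=cv2.cvtColor(i,cv2.COLOR_BGR2HSV);m=np.zeros(c.shape[:2],np.uint8)
    mm=((c[...,0]<8)|(c[...,0]>172))&(c[...,1]>140)&(c[...,2]>60);m[y:y+h,x:x+w]=mm[y:y+h,x:x+w]
    P=cv2.findNonZero(m);print(n,len(P),P.mean(0),cv2.minAreaRect(P),cv2.boxPoints(cv2.minAreaRect(P)))
c=cv2.cvtColor(t,cv2.COLOR_BGR2HSV)
for nm,lo,hi in(("y",24,33),("g",50,85)):
    m=((c[...,0]>=lo)&(c[...,0]<=hi)&(c[...,1]>110)&(c[...,2]>80));m[:, :160]=0;m[:,280:]=0;m[:225]=0;m[270:]=0
    P=cv2.findNonZero(m.astype(np.uint8));print(nm,len(P),cv2.minAreaRect(P),cv2.fitLine(P,2,0,.01,.01).ravel())
E
```

```text
top 222 [[394.54504505 199.05855856]] ((394.0500183105469, 198.35000610351562), (18.024980545043945, 18.34120750427246), 18.43494987487793) [[382.60004 204.2    ]
 [388.40002 186.8    ]
 [405.5     192.50002]
 [399.7     209.90001]]
side 449 [[328.77951002 283.19599109]] ((326.9000244140625, 281.70001220703125), (24.733036041259766, 40.695491790771484), 15.255120277404785) [[309.61542 298.07693]
 [320.32312 258.8154 ]
 [344.18463 265.3231 ]
 [333.47693 304.58463]]
y 80 ((183.4853057861328, 243.808837890625), (1.99410879611969, 47.1683464050293), 85.60128784179688) [ 9.970592e-01 -7.663470e-02  1.840000e+02  2.437500e+02]
g 36 ((248.5, 253.5), (43.09720993041992, 1.2035465240478516), 2.935673475265503) [9.9808091e-01 6.1923303e-02 2.4525000e+02 2.5338889e+02]
```

View pics/crop1.png

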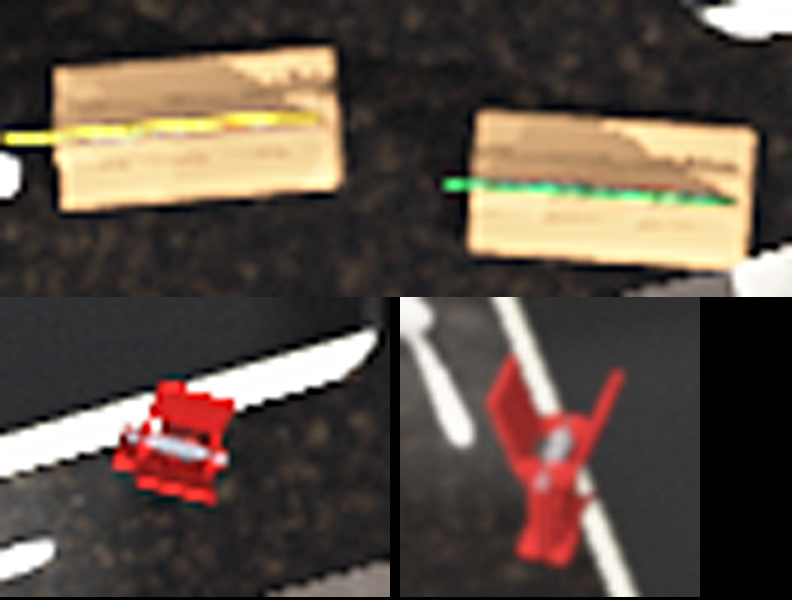

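View pics/crop2.png

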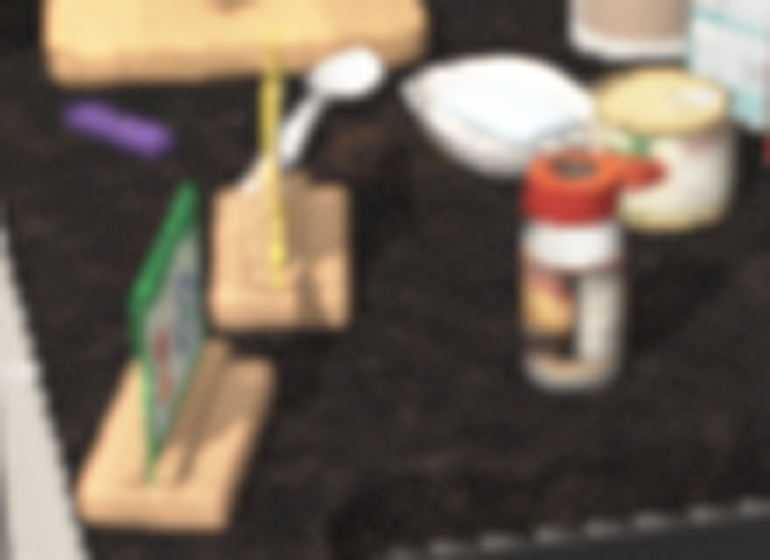

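The crops confirm the layout. The yellow card is the left stand, and its top edge runs past my crop's left limit. In the top image the clip's axle ends are at about (386.3,197.5) and (401.7,202.2). The handle tops are at about (398,191) for the far one and (392.5,206) for the near one.

```bash
python3 - <<'E'
from h import *
t=cv2.imread("pics/top0.png");c=cv2.cvtColor(t,cv2.COLOR_BGR2HSV)
for nm,lo,hi,x0,x1 in(("y",22,35,140,215),("g",45,90,215,280)):
    m=((c[...,0]>=lo)&(c[...,0]<=hi)&(c[...,1]>130)&(c[...,2]>80));m[:, :x0]=0;m[:,x1:]=0;m[225:][:]=m[225:];m[:225]=0;m[265:]=0
    ys,xs=np.nonzero(m);
    f=cv2.fitLine(np.c_[xs,ys].astype(np.float32),cv2.DIST_HUBER,0,.01,.01).ravel()
    print(nm,xs.min(),xs.max(),f)
    L=lambda u:(u,f[3]+(u-f[2])*f[1]/f[0])
    e=plane("top",*L(xs.min()),.11);d=plane("top",*L(xs.min()+40),.11)-e;d/=np.linalg.norm(d)
    print(" left end",e,"dir",d,"mid",e+.06*d, "yaw dir",np.degrees(np.arctan2(d[1],d[0])))
    print(" right end at z=.029",plane("top",*L(xs.max()+1),.029), "minus .06:",plane("top",*L(xs.max()+1),.029)-.06*d)
print([ (u,[tuple(c[v,u]) for v in (245,246,247)]) for u in range(152,164,2)])
a,b=plane("top",386.3,197.5,.045),plane("top",401.7,202.2,.045);print("axle",a,b,(a+b)/2,np.linalg.norm(a-b),np.degrees(np.arctan2(*(b-a)[[1,0]])))
off=lambda x,y:(365+x/6,175+(y-297)/6)
f1,f2,n1,n2=[plane("top",*off(*p),.09) for p in((160,383),(235,403),(115,468),(215,500))]
print("handles",f1,f2,n1,n2,(f1+f2+n1+n2)/4)
for p in((160,383),(235,403)):print(off(*p))
so=lambda x,y:(300+(x-400)/5,250+(y-297)/5)
print("axle tri",tri(so(550,460),((386.3+401.7)/2,199.85)))
print("side proj handles",[proj("side",p) for p in(f1,f2,n1,n2)],"seen",so(515,357),so(488,400),so(622,372))
print("gar",plane("top",310,235,.025),"jar",plane("top",222,193,.1),"spoons",plane("top",367,218,.01))
E
```

```text
y 160 207 [ 9.973118e-01 -7.327513e-02  1.814000e+02  2.438000e+02]
 left end [0.42372748 0.45191984 0.11      ] dir [ 0.05324046 -0.99858172  0.        ] mid [0.4269219  0.39200493 0.11      ] yaw dir -86.94810322277559
 right end at z=.029 [0.43179068 0.33011035 0.029     ] minus .06: [0.42859625 0.39002526 0.029     ]
g 227 269 [9.9756348e-01 6.9764495e-02 2.4730000e+02 2.5350000e+02]
 left end [0.40042783 0.25749461 0.11      ] dir [-0.08937748 -0.99599782  0.        ] mid [0.39506518 0.19773474 0.11      ] yaw dir -95.12779514795115
 right end at z=.029 [0.38754687 0.14043653 0.029     ] minus .06: [0.39290952 0.2001964  0.029     ]
[(152, [(np.uint8(6), np.uint8(46), np.uint8(28)), (np.uint8(0), np.uint8(23), np.uint8(11)), (np.uint8(30), np.uint8(1), np.uint8(249))]), (154, [(np.uint8(168), np.uint8(35), np.uint8(36)), (np.uint8(10), np.uint8(153), np.uint8(10)), (np.uint8(105), np.uint8(2), np.uint8(218))]), (156, [(np.uint8(15), np.uint8(14), np.uint8(36)), (np.uint8(15), np.uint8(59), np.uint8(26)), (np.uint8(25), np.uint8(13), np.uint8(116))]), (158, [(np.uint8(173), np.ui
[... 574 characters left out ...]
 0.5761357  -0.22937063  0.09      ] [ 0.5654431  -0.26621227  0.09      ] [ 0.53433363 -0.20578119  0.09      ] [ 0.51749749 -0.25471198  0.09      ] [ 0.54835248 -0.23901902  0.09      ]
(391.6666666666667, 189.33333333333334)
(404.1666666666667, 192.66666666666666)
axle tri (array([ 0.54700627, -0.24306942,  0.04108769]), np.float64(0.003481161151609087))
side proj handles [array([343.28056902, 262.06721636]), array([338.60897653, 271.9422666 ]), array([325.42219786, 255.97704793]), array([317.39183111, 268.69180994])] seen (323.0, 262.0) (317.6, 270.6) (344.4, 265.0)
gar [0.44657723 0.01685217 0.025     ] jar [0.57411497 0.27304454 0.1       ] spoons [ 0.49622366 -0.16173185  0.01      ]
```

Request:
servo_tool:
  commands:
    - [[-0.066,-0.067,0],[0,0,0],0]
    - [[-0.066,-0.067,0],[0,0,0],0]
    - [[-0.066,-0.067,0],[0,0,0],0]
    - [[-0.066,-0.067,0],[0,0,0],0]
    - [[-0.066,-0.067,0],[0,0,0],0]
    - [[-0.066,-0.067,0],[0,0,0],0]
    - [[-0.066,-0.067,0],[0,0,0],0]
    - [[-0.066,-0.067,0],[0,0,0],0]

```text
t: 1.1
tool_pos: [0.4184, 0.1308, 0.1834]
ee_rot: [[-0.898, 0.441, 0.0], [0.441, 0.898, 0.0], [-0.0, 0.0, -1.0]]
contact_force: [0.8, 0.7, 0.1]
grip_width: 0.0953
grasp_force: 0.0
```

Request:
servo_tool:
  commands:
    - [[-0.066,-0.067,0],[0,0,0],0]
    - [[-0.066,-0.067,0],[0,0,0],0]
    - [[-0.066,-0.067,0],[0,0,0],0]
    - [[-0.066,-0.067,0],[0,0,0],0]
    - [[-0.066,-0.067,0],[0,0,0],0]
    - [[-0.066,-0.067,0],[0,0,0],0]
    - [[-0.066,-0.067,0],[0,0,0],0]
    - [[0,0,0],[0,0,0],0]

```text
t: 2.1
tool_pos: [0.5431, -0.2453, 0.1823]
ee_rot: [[-0.896, 0.444, -0.001], [0.444, 0.896, 0.0], [0.001, -0.0, -1.0]]
contact_force: [-1.1, 0.9, 0.6]
grip_width: 0.095
grasp_force: 0.0
```

Request:
servo_tool:
  commands:
    - [[0,0,0],[0,0,0.119],0]
    - [[0,0,0],[0,0,0.119],0]
    - [[0,0,0],[0,0,0.119],0]
    - [[0,0,0],[0,0,0.119],0]
    - [[0,0,0],[0,0,0.119],0]
    - [[0,0,0],[0,0,0.119],0]
    - [[0,0,0],[0,0,0.119],0]
    - [[0,0,0],[0,0,0.119],0]

```text
t: 3.1
tool_pos: [0.5424, -0.2411, 0.1832]
ee_rot: [[0.314, 0.949, -0.001], [0.949, -0.314, 0.001], [0.0, -0.001, -1.0]]
contact_force: [0.4, 0.1, 0.4]
grip_width: 0.0952
grasp_force: 0.0
```

```bash
cat > st.py <<'E'
import sys
from h import *
s=monitor.state();R=np.array(s["ee_rot"]);p=np.array(s["tool_pos"]);np.set_printoptions(precision=4,suppress=True)
print("t",s["t"],"pos",p,"yaw_y",np.degrees(np.arctan2(R[1,1],R[0,1])),"z",R[:,2],"w",s["grip_width"],"g",s["grasp_force"],"F",np.array(s["contact_force"]),"q6",s["joint_positions"][5])
if len(sys.argv)>4:
    T=np.array(list(map(float,sys.argv[1:4])));th=np.radians(float(sys.argv[4]));Y=np.array([np.cos(th),np.sin(th),0]);Z=np.array([0,0,-1.])
    W=np.c_[np.cross(Y,Z),Y,Z];rv=cv2.Rodrigues(R.T@W)[0].ravel();print("turn units",rv/1.5,"shift units (now frame)",R.T@(T-p)/.6,"after turn",W.T@(T-p)/.6)
E
python3 st.py 0.547 -0.242 0.056 -18.5
```

```text
t 3.1 pos [ 0.5424 -0.2411  0.1832] yaw_y -18.290550439998285 z [-0.0006  0.0006 -1.    ] w 0.09519930653445101 g 0.0 F [0.3986 0.0747 0.4191] q6 -0.21053121217064824
turn units [-0.0005 -0.0002  0.0024] shift units (now frame) [0.0009 0.0078 0.2119] after turn [0.001  0.0077 0.2119]
```

Request:
servo_tool:
  commands:
    - [[0,0.008,0.04],[0,0,0],0]
    - [[0,0,0.05],[0,0,0],0]
    - [[0,0,0.05],[0,0,0],0]
    - [[0,0,0.04],[0,0,0],0]
    - [[0,0,0.032],[0,0,0],0]
    - [[0,0,0],[0,0,0],0]

```text
t: 3.85
tool_pos: [0.5465, -0.2425, 0.055]
ee_rot: [[0.308, 0.951, -0.003], [0.951, -0.308, 0.002], [0.001, -0.003, -1.0]]
contact_force: [-0.0, -0.5, 0.4]
grip_width: 0.0951
grasp_force: 0.0
```

```bash
python3 st.py 0.547 -0.242 0.056 -18.5; python3 - <<'E'
from h import *
s=get_image("side")[:,:,::-1];t=get_image("top")[:,:,::-1]
r=lambda i,x,y,w,h,k:cv2.resize(i[y:y+h,x:x+w],None,fx=k,fy=k,interpolation=cv2.INTER_CUBIC)
cv2.imwrite("pics/g1.png",np.hstack([r(s,290,220,80,100,5),r(t,360,160,80,100,5)]))
E
```

```text
t 3.85 pos [ 0.5465 -0.2425  0.055 ] yaw_y -17.958016018640528 z [-0.0025  0.0017 -1.    ] w 0.09514573240174802 g 0.0 F [-0.0172 -0.5223  0.3789] q6 -0.21484889212921904
turn units [-0.0019 -0.0005  0.0063] shift units (now frame) [ 0.001   0.0005 -0.0016] after turn [ 0.001   0.0005 -0.0016]
```

View pics/g1.png

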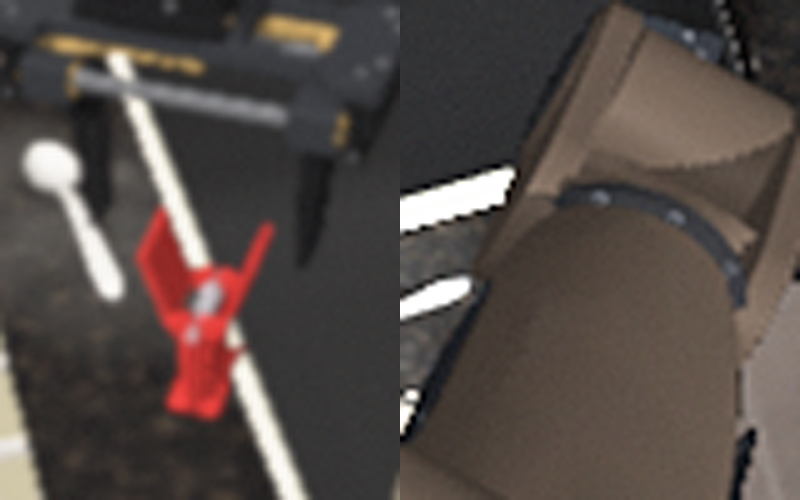

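The side crop shows the clip between the two fingers. Left fingertip is at about (310,263), right at about (352,273), and the handles at (323,262) and (344,265). I'll compare that with the projected geometry.

```bash
python3 - <<'E'
from h import *
np.set_printoptions(precision=1,suppress=True)
T=np.array([.5465,-.2425,.055]);Y=np.array([.951,-.308,0]);X=np.array([.308,.951,0])
for d in(-.0535,.0535):print("tip",d,proj("side",T+d*Y),"pad",proj("side",T+d*Y+[0,0,.019]))
C=np.array([.547,-.242,.045])
print("axle",proj("side",C),[proj("side",C+k*.025*X) for k in(-1,1)],"handle tops",[proj("side",C+i*.027*Y+j*.02*X+[0,0,.042]) for i in(-1,1) for j in(-1,1)],"foot",[proj("side",C+j*.025*X+[0,0,-.045]) for j in(-1,1)])
E
```

```text
tip -0.0535 [309.  273.1] pad [308.7 266.6]
tip 0.0535 [352.6 282.3] pad [352.7 275.7]
axle [330.7 280.9] [array([327.2, 287.5]), array([334.1, 274.6])] handle tops [array([316.4, 269.2]), array([322.4, 259.2]), array([339.1, 273.9]), array([344.5, 263.6])] foot [array([327.4, 302.6]), array([334.3, 289.3])]
```

```bash
python3 - <<'E'
from h import *
s=get_image("side")[:,:,::-1][230:310,285:375]
s=cv2.resize(s,None,fx=7,fy=7,interpolation=cv2.INTER_CUBIC)
cv2.imwrite("pics/g2.png",(255*(s/255.)**.45).astype(np.uint8))
E
```

```text
(no output)
```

View pics/g2.png

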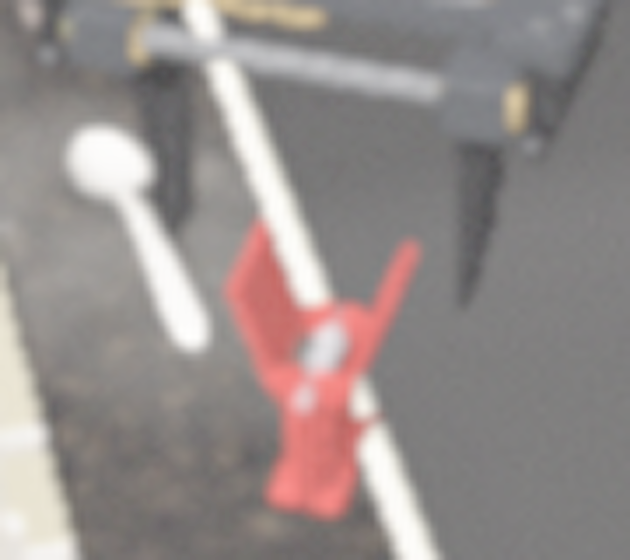

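Request:
servo_tool:
  commands:
    - [[0,0,0],[0,0,0],0.5]
    - [[0,0,0],[0,0,0],0.5]
    - [[0,0,0],[0,0,0],1]
    - [[0,0,0],[0,0,0],1]
    - [[0,0,0],[0,0,0],1]
    - [[0,0,0],[0,0,0],1]

```text
t: 4.75
tool_pos: [0.5473, -0.2437, 0.0561]
ee_rot: [[0.309, 0.951, -0.0], [0.951, -0.309, 0.0], [0.0, -0.0, -1.0]]
contact_force: [1.0, 0.3, -0.4]
grip_width: 0.0406
grasp_force: 0.0
```

```bash
python3 - <<'E'
from h import *
s=get_image("side")[:,:,::-1][230:310,285:375]
s=cv2.resize(s,None,fx=7,fy=7,interpolation=cv2.INTER_CUBIC)
cv2.imwrite("pics/g3.png",(255*(s/255.)**.45).astype(np.uint8))
E
python3 st.py
```

```text
t 4.8 pos [ 0.5474 -0.2437  0.0561] yaw_y -17.991397953655632 z [-0.      0.0001 -1.    ] w 0.036181077788832165 g 0.0 F [-0.1354  0.8781  0.0373] q6 -0.2152359502096705
```

View pics/g3.png

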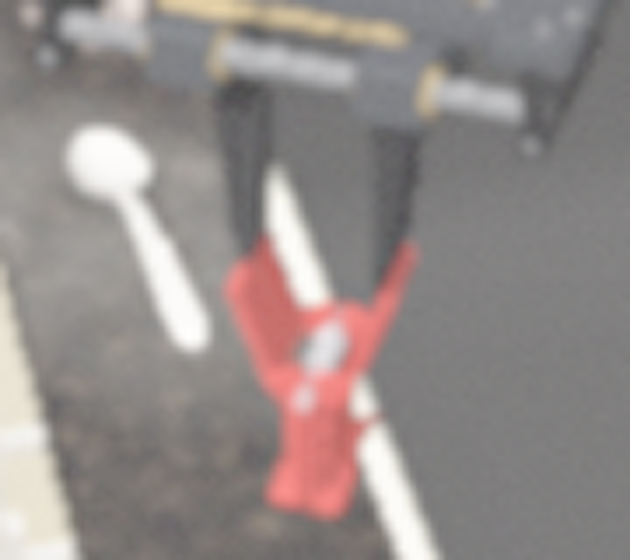

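The closing fingers passed 36 mm with no force. In the picture their tips end at the handles' top edges: left at about (321,265), right at about (341,268). So the real fingertips are either above the clip or behind it. I'll reopen, go down 30 mm, which is safe in both cases, and look again.

Request:
servo_tool:
  commands:
    - [[0,0,0],[0,0,0],0]
    - [[0,0,0],[0,0,0],0]
    - [[0,0,0],[0,0,0],0]
    - [[0,0,0],[0,0,0],0]
    - [[0,0,0],[0,0,0],0]
    - [[0,0,0],[0,0,0],0]

```text
t: 5.55
tool_pos: [0.5474, -0.2437, 0.0561]
ee_rot: [[0.309, 0.951, 0.0], [0.951, -0.309, 0.0], [0.0, -0.0, -1.0]]
contact_force: [-0.1, 0.8, 0.1]
grip_width: 0.0906
grasp_force: 0.0
```

Request:
servo_tool:
  commands:
    - [[0,0,0.02],[0,0,0],0]
    - [[0,0,0.02],[0,0,0],0]
    - [[0,0,0.01],[0,0,0],0]
    - [[0,0,0],[0,0,0],0.3]
    - [[0,0,0],[0,0,0],0.3]

```text
t: 6.18
tool_pos: [0.5475, -0.2438, 0.0263]
ee_rot: [[0.309, 0.951, 0.0], [0.951, -0.309, -0.0], [0.0, 0.0, -1.0]]
contact_force: [-0.0, 0.7, -0.3]
grip_width: 0.0806
grasp_force: 0.0
```

```bash
python3 - <<'E'
from h import *
s=get_image("side")[:,:,::-1][230:310,285:375]
s=cv2.resize(s,None,fx=7,fy=7,interpolation=cv2.INTER_CUBIC)
cv2.imwrite("pics/g4.png",(255*(s/255.)**.45).astype(np.uint8))
E
python3 st.py
```

```text
t 6.225 pos [ 0.5475 -0.2438  0.0264] yaw_y -17.993126944177703 z [ 0.0004 -0.0001 -1.    ] w 0.07635973047922244 g 0.0 F [-0.0577 -0.8602 -0.9986] q6 -0.21520857591037965
```

View pics/g4.png

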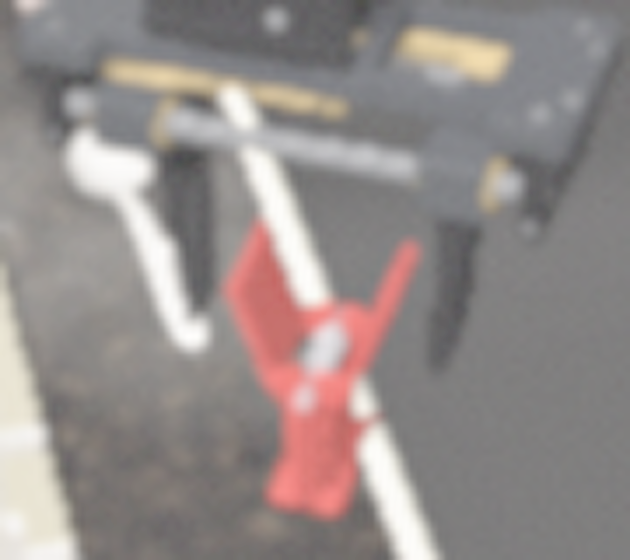

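The fingertips now sit at about (314,275) and (348,283), beside the handles. I'll close in steps and watch for contact.

Request:
servo_tool:
  commands:
    - [[0,0,0],[0,0,0],0.45]
    - [[0,0,0],[0,0,0],0.5]
    - [[0,0,0],[0,0,0],0.5]
    - [[0,0,0],[0,0,0],0.5]

```text
t: 6.72
tool_pos: [0.548, -0.2441, 0.0277]
ee_rot: [[0.309, 0.951, 0.002], [0.951, -0.309, -0.001], [-0.0, 0.002, -1.0]]
contact_force: [-2.7, 1.1, 15.7]
grip_width: 0.048
grasp_force: 15.2
```

```bash
python3 st.py; python3 - <<'E'
from h import *
from bench import *
s=get_image("side")[:,:,::-1]
cv2.imwrite("pics/s5.png",s)
o=cv2.imread("pics/side0.png")
def red(i):
    c=cv2.cvtColor(np.ascontiguousarray(i),cv2.COLOR_BGR2HSV);m=(((c[...,0]<8)|(c[...,0]>172))&(c[...,1]>140)&(c[...,2]>60));m[:250]=0;m[310:]=0;m[:,:300]=0;m[:,360:]=0;return m
a,b=red(o),red(s);print(a.sum(),b.sum(),(a&~b).sum(),(b&~a).sum())
ys,xs=np.nonzero(a&~b);print("lost",np.c_[xs,ys].tolist()[:40]); ys,xs=np.nonzero(b&~a);print("gained",np.c_[xs,ys].tolist()[:40])
for z,X in((.0264,0),(.06,0),(.0264,.035)):
  T=np.array([.5475,-.2438+X,z]);Y=np.array([.951,-.308,0]);print(z,X,[proj("side",T+d*.044*Y).round(1) for d in(-1,1)])
print("spoon",proj("side",np.array([.496,-.162,.01])))
E
```

```text
t 6.725 pos [ 0.548  -0.2441  0.0277] yaw_y -17.98644765152085 z [ 0.0019 -0.0011 -1.    ] w 0.048026892807869606 g 15.152735409792513 F [-2.7475  1.1266 15.7168] q6 -0.2152390295207234
449 466 54 71
lost [[321, 262], [322, 262], [321, 263], [320, 264], [320, 265], [342, 265], [343, 265], [319, 266], [342, 266], [343, 266], [344, 266], [319, 267], [341, 267], [342, 267], [343, 267], [318, 268], [341, 268], [342, 268], [343, 268], [318, 269], [340, 269], [341, 269], [342, 269], [343, 269], [340, 270], [341, 270], [342, 270], [317, 271], [341, 271], [342, 271], [341, 272], [318, 273], [341, 273], [340, 275], [319, 276], [334, 276], [340, 276], [320, 277], [339, 277], [320, 278]]
gained [[323, 263], [324, 264], [324, 265], [324, 266], [325, 267], [325, 268], [325, 269], [326, 270], [326, 271], [327, 272], [338, 272], [327, 273], [333, 273], [337, 273], [333, 274], [332, 275], [333, 275], [328, 283], [336, 283], [328, 284], [329, 284], [335, 284], [336, 284], [327, 285], [335, 285], [336, 285], [335, 286], [336, 286], [335, 287], [336, 287], [335, 288], [336, 288], [337, 288], [335, 289], [336, 289], [337, 289], [338, 289], [339, 289], [337, 290], [338, 290]]
0.0264 0 [array([313.5, 283.8]), array([349. , 291.6])]
0.06 0 [array([313.1, 272.6]), array([349.1, 280.1])]
0.0264 0.035 [array([314.2, 274.7]), array([348.7, 281.9])]
spoon [311.1959952  271.58706723]
```

The fingers have contact and the handles are moving, so the true tips are higher than the reported z. The upward force comes from the handle faces rising as they swing in. I'll finish the squeeze with a slight lift.

Request:
servo_tool:
  commands:
    - [[0,0,-0.003],[0,0,0],0.7]
    - [[0,0,-0.003],[0,0,0],0.8]
    - [[0,0,0],[0,0,0],1]
    - [[0,0,0],[0,0,0],1]
    - [[0,0,0],[0,0,0],1]

```text
t: 7.4
tool_pos: [0.546, -0.2431, 0.0302]
ee_rot: [[0.309, 0.951, -0.003], [0.951, -0.309, 0.001], [0.0, -0.003, -1.0]]
contact_force: [-8.0, 2.5, 14.3]
grip_width: 0.0272
grasp_force: 30.0
```

Request:
servo_tool:
  commands:
    - [[0,0,-0.03],[0,0,0],1]
    - [[0,0,-0.07],[0,0,0],1]
    - [[0,0,-0.08],[0,0,0],1]
    - [[0,0,-0.07],[0,0,0],1]
    - [[0,0,-0.03],[0,0,0],1]
    - [[0,0,0],[0,0,0],1]

```text
t: 8.15
tool_pos: [0.548, -0.244, 0.1995]
ee_rot: [[0.309, 0.951, 0.003], [0.951, -0.309, -0.002], [-0.001, 0.003, -1.0]]
contact_force: [0.0, -0.2, -0.6]
grip_width: 0.0256
grasp_force: 30.0
```

```bash
python3 st.py 0.4275 0.391 0.20 3; python3 - <<'E'
from h import *
s=get_image("side")[:,:,::-1]
cv2.imwrite("pics/s6.png",s)
x0,y0=290,150
c=cv2.resize(s[y0:y0+120,x0:x0+90],None,fx=5,fy=5,interpolation=cv2.INTER_CUBIC)
cv2.imwrite("pics/g5.png",(255*(c/255.)**.6).astype(np.uint8))
E
```

```text
t 8.15 pos [ 0.548  -0.244   0.1995] yaw_y -17.988367233102725 z [ 0.0031 -0.0017 -1.    ] w 0.025592568235350766 g 29.9780935049057 F [ 0.0261 -0.2198 -0.5772] q6 -0.2152186437162995
turn units [ 0.0022  0.0008 -0.2442] shift units (now frame) [ 0.9446 -0.5178 -0.0032] after turn [ 1.0674 -0.1451 -0.0009]
```

View pics/g5.png

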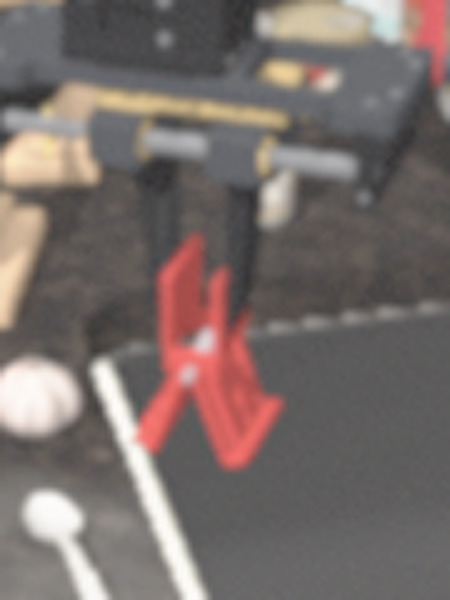

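The clip is held, squeezed open (25.6 mm, 30 N) and upright, with its coil at about (331,218) in the side image. Next I'll find where it sits relative to the tool.

```bash
python3 - <<'E'
from h import *
np.set_printoptions(precision=1,suppress=True)
Y=np.array([.951,-.309,0]);X=np.array([.309,.951,0])
c=lambda x,y:(290+x/5,150+y/5)
print("seen: axle near end",c(188,375),"coil",c(203,342),"left handle top near/far",c(160,280),c(197,238),"right top far",c(220,270),c(245,315),"jaw R foot near/far",c(230,465),c(280,402),"jaw L foot",c(145,445))
for z in(.16,.17,.18,.19,.2,.21,.22):
    C=np.array([.548,-.244,z]);
    print(z,"axle near",proj("side",C-.025*X),"axle",proj("side",C),"Ltop near/far",proj("side",C-.012*Y-.02*X+[0,0,.045]),proj("side",C-.012*Y+.02*X+[0,0,.045]),"Rtop far",proj("side",C+.012*Y+.02*X+[0,0,.045]),"Rfoot near/far",*[proj("side",C+.025*Y+k*.025*X-[0,0,.042]) for k in(-1,1)])
t=get_image("top")[:,:,::-1];s=get_image("side")[:,:,::-1];cv2.imwrite("pics/t6.png",t)
for n,i in(("top",t),("side",s)):
    h=cv2.cvtColor(np.ascontiguousarray(i),cv2.COLOR_BGR2HSV);m=(((h[...,0]<6)|(h[...,0]>174))&(h[...,1]>150)&(h[...,2]>60))
    k,l,st,ce=cv2.connectedComponentsWithStats(m.astype(np.uint8));print(n,[(st[j],ce[j]) for j in range(1,k) if st[j][4]>15 and 280<ce[j][0]<450])
E
```

```text
seen: axle near end (327.6, 225.0) coil (330.6, 218.4) left handle top near/far (322.0, 206.0) (329.4, 197.6) right top far (334.0, 204.0) (339.0, 213.0) jaw R foot near/far (336.0, 243.0) (346.0, 230.4) jaw L foot (319.0, 239.0)
0.16 axle near [326.9 246.4] axle [330.7 240.3] Ltop near/far [322.1 226.6] [328.3 217.4] Rtop far [338.6 219.2] Rfoot near/far [337.9 264.3] [344.8 251.7]
0.17 axle near [326.8 242.6] axle [330.6 236.5] Ltop near/far [322.  222.6] [328.2 213.5] Rtop far [338.6 215.3] Rfoot near/far [337.9 260.6] [344.8 248.1]
0.18 axle near [326.8 238.7] axle [330.6 232.6] Ltop near/far [321.9 218.6] [328.2 209.6] Rtop far [338.6 211.3] Rfoot near/far [337.9 256.9] [344.9 244.5]
0.19 axle near [326.7 234.7] axle [330.5 228.8] Ltop near/far [321.8 214.5] [328.1 205.6] Rtop far [338.6 207.3] Rfoot near/far [337.9 253.1] [344.9 240.8]
0.2 axle near [326.6 230.8] axle [330.5 224.8] Ltop near/far [321.7 210.4] [328.  201.5] Rtop far [338.6 203.2] Rfoot near/far [337.9 249.3] [344.9 237. ]
0.21 axle near [326.6 226.8] axle [330.4 220.9] Ltop near/far [321.6 206.2] [328.  197.4] Rtop far [338.6 199.1] Rfoot near/far [337.9 245.4] [344.9 233.3]
0.22 axle near [326.5 222.7] axle [330.4 216.9] Ltop near/far [321.5 202. ] [327.9 193.3] Rtop far [338.6 194.9] Rfoot near/far [337.9 241.5] [345.  229.5]
top []
side [(array([274, 120,  14,  11, 122], dtype=int32), array([280.3, 125.4])), (array([372, 132,  11,  34, 165], dtype=int32), array([376.6, 146.1])), (array([318, 198,  28,  47, 614], dtype=int32), array([330.4, 223.3]))]
```

The axle is at about (0.548, -0.244, 0.212), 12.5 mm above the reported TCP height and on the tool axis. Its foot is at about 0.167, which clears the cards. I'll carry it to the yellow card now.

Request:
servo_tool:
  commands:
    - [[0.039,-0.022,0],[0,0,0],1]
    - [[0.079,-0.043,0],[0,0,0],1]
    - [[0.079,-0.043,0],[0,0,0],1]
    - [[0.079,-0.043,0],[0,0,0],1]
    - [[0.079,-0.043,0],[0,0,0],1]
    - [[0.079,-0.043,0],[0,0,0],1]
    - [[0.079,-0.043,0],[0,0,0],1]
    - [[0.079,-0.043,0],[0,0,0],1]

```text
t: 9.3
tool_pos: [0.4711, 0.1562, 0.1972]
ee_rot: [[0.309, 0.951, -0.001], [0.951, -0.309, 0.0], [-0.0, -0.001, -1.0]]
contact_force: [0.5, -0.6, 0.4]
grip_width: 0.0256
grasp_force: 30.0
```

Request:
servo_tool:
  commands:
    - [[0.079,-0.043,0],[0,0,0],1]
    - [[0.079,-0.043,0],[0,0,0],1]
    - [[0.079,-0.043,0],[0,0,0],1]
    - [[0.079,-0.043,0],[0,0,0],1]
    - [[0.039,-0.022,0],[0,0,0],1]
    - [[0,0,0],[0,0,0],1]

```text
t: 10.05
tool_pos: [0.426, 0.394, 0.1967]
ee_rot: [[0.306, 0.952, -0.001], [0.952, -0.306, -0.001], [-0.001, -0.001, -1.0]]
contact_force: [-0.4, -0.4, -0.5]
grip_width: 0.0251
grasp_force: 30.0
```

Request:
servo_tool:
  commands:
    - [[0,0,0],[0,0,-0.06],1]
    - [[0,0,0],[0,0,-0.06],1]
    - [[0,0,0],[0,0,-0.06],1]
    - [[0,0,0],[0,0,-0.064],1]
    - [[0,0,0],[0,0,0],1]

```text
t: 10.68
tool_pos: [0.4275, 0.3916, 0.1975]
ee_rot: [[-0.051, 0.999, -0.001], [0.999, 0.051, -0.001], [-0.0, -0.001, -1.0]]
contact_force: [-0.7, 0.7, -1.7]
grip_width: 0.0251
grasp_force: 30.0
```

```bash
python3 st.py 0.4275 0.391 0.16 3;python3 - <<'E'
from h import *
for n in("side","top"):cv2.imwrite(f"pics/{n}7.png",get_image(n)[:,:,::-1])
t=cv2.imread("pics/top7.png")[190:280,130:290];s=cv2.imread("pics/side7.png")[115:205,250:350]
f=lambda c,k:(255*(cv2.resize(c,None,fx=k,fy=k,interpolation=cv2.INTER_CUBIC)/255.).clip(0,1)**.7).astype(np.uint8)
o=np.zeros((600,800,3),np.uint8);a=f(s,4.5);o[:405,:450]=a;b=f(t,2.1);o[405:594,:336]=b;cv2.imwrite("pics/g7.png",o)
E
```

```text
t 10.675 pos [0.4275 0.3916 0.1975] yaw_y 2.9061461305235907 z [-0.0006 -0.0005 -1.    ] w 0.025066452358557693 g 29.977603554725647 F [-0.7105  0.6566 -1.7238] q6 0.5770391729155298
turn units [-0.0004  0.0003 -0.0011] shift units (now frame) [-0.001   0.      0.0624] after turn [-0.001  -0.      0.0624]
```

View pics/g7.png

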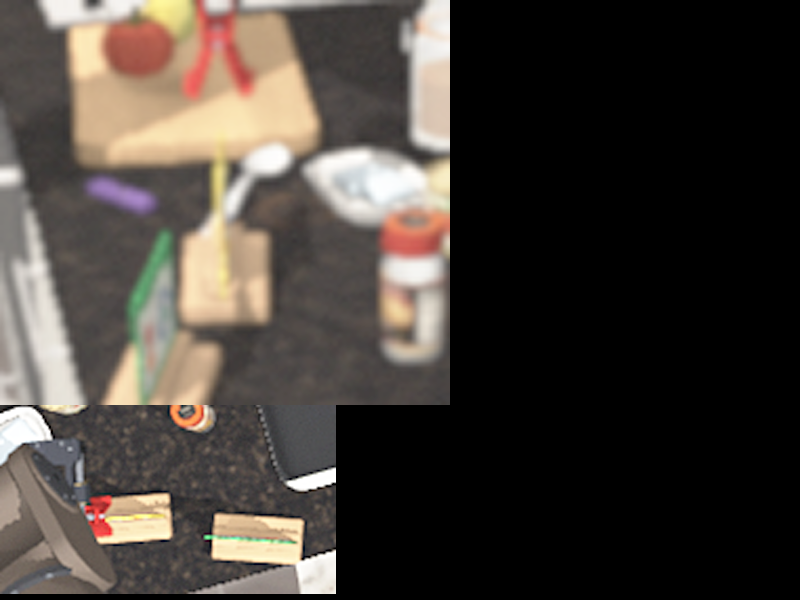

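The side view shows the clip open directly above the yellow card, with feet at about (293,135) and (305,135) and the card at about (299,146). The top view shows the clip centred on the card line near (176,245). All ten views are used, so from here I'll check by numbers only.

```bash
cat > chk.py <<'E'
from h import *
import sys
np.set_printoptions(precision=1,suppress=True)
s=monitor.state();p=np.array(s["tool_pos"]);R=np.array(s["ee_rot"]);Y=R[:,1];X=R[:,0]
def red(n,x,y,w,h):
    i=cv2.cvtColor(get_image(n),cv2.COLOR_RGB2HSV);c=i[y:y+h,x:x+w]
    m=(((c[...,0]<6)|(c[...,0]>172))&(c[...,1]>150)&(c[...,2]>60));ys,xs=np.nonzero(m);return m,xs+x,ys+y,i
C=p+[0,0,.0125]
m,xs,ys,i=red("side",286,105,28,60)
for r in range(ys.min(),ys.max()+1):print(r,xs[ys==r].min(),xs[ys==r].max(),(ys==r).sum(),end="; ")
print("\npred side: foot near L/R",*[proj("side",C+k*.025*Y-.025*X-[0,0,.042]) for k in(-1,1)],"mouth",proj("side",C-[0,0,.042]),"axle",proj("side",C),"near",proj("side",C-.025*X))
m,xs,ys,i=red("top",150,215,60,60)
print("top bbox",xs.min(),xs.max(),ys.min(),ys.max(),len(xs))
for c in range(max(xs.min(),165),xs.max()+1):
    q=ys[xs==c];print(c,q.min() if len(q) else 0,q.max() if len(q) else 0,end="; ")
print("\npred top: near axle",proj("top",C-.025*X),"near feet",*[proj("top",C+k*.027*Y-.025*X-[0,0,.042]) for k in(-1,1)],"near handles",*[proj("top",C+k*.013*Y-.02*X+[0,0,.045]) for k in(-1,1)])
# card in side view: yellow columns by row
i=cv2.cvtColor(get_image("side"),cv2.COLOR_RGB2HSV)
for r in range(136,182,2):
    c=i[r,285:313];k=np.nonzero((c[:,0]>=22)&(c[:,0]<=34)&(c[:,1]>120)&(c[:,2]>120))[0]
    if len(k):print(r,k.mean()+285,len(k),end="; ")
M=np.array([.4272,.391,0]);u=np.array([-.053,.9986,0])
print("\npred card side: near top, near z.03",proj("side",M-.06*u+[0,0,.11]),proj("side",M-.06*u+[0,0,.03]),"far top",proj("side",M+.06*u+[0,0,.11]),"mid top",proj("side",M+[0,0,.11]))
E
python3 chk.py
```

```text
111 294 301 2; 112 294 301 2; 113 294 294 1; 114 294 294 1; 115 294 294 1; 116 294 294 1; 117 294 294 1; 118 294 301 4; 119 295 301 7; 120 295 301 4; 121 295 301 4; 122 286 301 8; 123 286 301 7; 124 286 301 6; 125 286 301 6; 126 286 302 7; 127 286 302 7; 128 286 303 8; 129 293 303 6; 130 292 304 8; 131 291 305 10; 132 291 305 8; 133 291 305 7; 134 291 305 7; 135 291 304 5; 136 292 293 2; 
pred side: foot near L/R [290.9 137.1] [305.8 136.7] mouth [298.6 134.3] axle [298.  122.5] near [297.8 125. ]
top bbox 170 182 233 252 161
170 238 241; 171 238 241; 172 238 246; 173 234 247; 174 234 250; 175 234 252; 176 233 252; 177 233 252; 178 233 251; 179 233 251; 180 233 251; 181 233 251; 182 233 251; 
pred top: near axle [179.9 243. ] near feet [184.4 252.7] [183.5 233.3] near handles [173.5 248.1] [173.  238.1]
150 298.5 2; 152 298.0 3; 154 297.5 2; 156 297.5 2; 158 297.5 2; 160 297.0 1; 174 299.0 1; 176 299.0 1; 178 299.0 1; 
pred card side: near top, near z.03 [298.7 157.1] [299.8 178.5] far top [299.6 143.7] mid top [299.2 150.2]
```

Both views agree the clip sits about 2 mm too far in +x relative to the card. I'll correct that and lower slowly to TCP z ≈ 0.1225, which puts the mouth at about 0.094.

Request:
servo_tool:
  commands:
    - [[0,-0.003,0],[0,0,0],1]
    - [[0,0,0.02],[0,0,0],1]
    - [[0,0,0.02],[0,0,0],1]
    - [[0,0,0.02],[0,0,0],1]
    - [[0,0,0.02],[0,0,0],1]
    - [[0,0,0.02],[0,0,0],1]
    - [[0,0,0],[0,0,0],1]

```text
t: 11.8
tool_pos: [0.4257, 0.3922, 0.1367]
ee_rot: [[-0.052, 0.999, -0.001], [0.999, 0.052, -0.001], [-0.001, -0.001, -1.0]]
contact_force: [-0.1, 0.5, 0.2]
grip_width: 0.0253
grasp_force: 30.0
```

Request:
servo_tool:
  commands:
    - [[0,0,0.01],[0,0,0],1]
    - [[0,0,0.01],[0,0,0],1]
    - [[0,0,0.005],[0,0,0],1]
    - [[0,0,0],[0,0,0],1]
    - [[0,0,0],[0,0,0],1]

```text
t: 12.42
tool_pos: [0.4261, 0.3925, 0.1229]
ee_rot: [[-0.052, 0.999, 0.0], [0.999, 0.052, 0.0], [0.0, 0.0, -1.0]]
contact_force: [0.1, -0.5, -1.3]
grip_width: 0.0253
grasp_force: 30.0
```

```bash
python3 st.py; python3 chk.py
```

```text
t 12.425 pos [0.4261 0.3925 0.1229] yaw_y 2.98054973113055 z [ 0.0003  0.0002 -1.    ] w 0.025273619102927223 g 29.978145360946655 F [ 0.0953 -0.5286 -1.3453] q6 0.5783058776166852
122 286 286 1; 123 286 286 1; 124 286 287 2; 125 286 287 2; 126 286 287 2; 127 286 286 1; 128 286 286 1; Traceback (most recent call last):
  File "chk.py", line 10, in <module>
    for r in range(ys.min(),ys.max()+1):print(r,xs[ys==r].min(),xs[ys==r].max(),(ys==r).sum(),end="; ")
                                                ~~~~~~~~~~~~~^^
    return umr_minimum(a, axis, None, out, keepdims, initial, where)
ValueError: zero-size array to reduction operation minimum which has no identity
```

```bash
sed -i 's/(c\[...,1\]>150)&(c\[...,2\]>60)/(c[...,1]>110)\&(c[...,2]>30)/; s/"side",286,105,28,60/"side",288,120,25,50/; s/m,xs,ys,i=red("side".*/&\nprint("n",len(xs))/; s/for r in range(ys.min(),ys.max()+1):print/for r in np.unique(ys):print/' chk.py; python3 chk.py; python3 - <<'E'
from h import *
i=get_image("side");print([ [tuple(int(q) for q in i[r,c]) for c in range(288,310,2)] for r in range(130,164,4)])
E
```

```text
n 170
129 302 302 1; 130 294 303 4; 131 294 303 4; 132 294 302 4; 133 293 302 5; 134 294 302 3; 135 294 302 4; 136 294 302 4; 137 294 302 3; 138 294 295 2; 139 295 301 3; 140 296 301 6; 141 296 301 6; 142 296 301 6; 143 296 301 6; 144 296 301 6; 145 296 301 4; 146 296 302 5; 147 295 302 6; 148 295 303 5; 149 294 303 6; 150 293 304 8; 151 291 305 11; 152 291 305 11; 153 291 306 11; 154 291 307 11; 155 291 307 10; 156 291 307 9; 157 292 306 6; 
pred side: foot near L/R [291.7 157.5] [306.2 157.1] mouth [299.1 154.4] axle [298.6 143.2] near [298.4 145.9]
top bbox 178 189 234 252 140
178 239 241; 179 239 241; 180 236 246; 181 235 249; 182 235 252; 183 235 252; 184 234 252; 185 234 252; 186 234 251; 187 234 251; 188 234 251; 189 236 251; 
pred top: near axle [186.8 243.5] near feet [191.  252.7] [190.  234.3] near handles [181.  248.3] [180.5 238.9]
152 298.5 2; 154 298.0 3; 156 298.0 3; 158 297.5 2; 160 297.0 1; 174 299.0 1; 176 299.0 1; 178 299.0 1; 180 299.0 1; 
pred card side: near top, near z.03 [298.7 157.1] [299.8 178.5] far top [299.6 143.7] mid top [299.2 150.2]
[[(160, 124, 90),
[... 853 characters left out ...]
187, 134), (217, 173, 128)], [(173, 138, 99), (150, 118, 85), (199, 112, 84), (222, 81, 68), (191, 64, 55), (151, 123, 70), (161, 101, 64), (183, 50, 48), (163, 76, 67), (219, 183, 175), (250, 250, 247)], [(47, 43, 42), (67, 43, 40), (205, 58, 54), (218, 60, 56), (111, 61, 44), (207, 185, 93), (99, 92, 65), (142, 52, 50), (194, 54, 51), (188, 64, 62), (95, 80, 77)], [(51, 46, 44), (55, 48, 45), (67, 48, 46), (70, 44, 43), (64, 57, 41), (200, 177, 96), (185, 183, 168), (237, 235, 231), (112, 101, 99), (49, 40, 38), (59, 52, 46)], [(43, 39, 38), (51, 44, 42), (55, 50, 45), (57, 50, 46), (101, 93, 83), (223, 202, 142), (194, 188, 177), (126, 122, 121), (47, 43, 41), (61, 51, 45), (71, 57, 48)]]
```

Everything is in range, with the clip still about 2 mm off in +x and about 3 mm high. I'll make a small trim, let it settle, then hand in.

Request:
servo_tool:
  commands:
    - [[0,-0.0025,0.004],[0,0,0],1]
    - [[0,0,0],[0,0,0],1]
    - [[0,0,0],[0,0,0],1]
    - [[0,0,0],[0,0,0],1]
    - [[0,0,0],[0,0,0],1]
    - [[0,0,0],[0,0,0],1]

```text
t: 13.42
tool_pos: [0.4245, 0.3924, 0.1204]
ee_rot: [[-0.052, 0.999, 0.0], [0.999, 0.052, 0.0], [0.0, 0.0, -1.0]]
contact_force: [0.5, 0.1, 0.2]
grip_width: 0.0253
grasp_force: 30.0
```

```bash
python3 st.py; python3 chk.py | tail -8
```

```text
t 13.425 pos [0.4245 0.3924 0.1204] yaw_y 2.9777233098460276 z [ 0.0001  0.0001 -1.    ] w 0.025298563923434565 g 29.97818559408188 F [0.5152 0.0812 0.173 ] q6 0.5797267091871042
n 171
130 302 302 1; 131 293 302 3; 132 293 302 4; 133 293 302 4; 134 293 302 5; 135 293 302 4; 136 293 301 3; 137 293 294 2; 138 294 294 1; 139 294 295 2; 140 295 301 3; 141 295 300 6; 142 296 300 4; 143 295 300 6; 144 295 300 6; 145 296 301 6; 146 296 301 6; 147 295 302 7; 148 295 302 5; 149 294 303 6; 150 293 303 7; 151 292 304 9; 152 290 305 12; 153 290 305 11; 154 290 306 12; 155 290 307 12; 156 290 307 10; 157 290 306 9; 158 291 305 5; 
pred side: foot near L/R [291.2 158.2] [305.7 157.8] mouth [298.7 155.1] axle [298.1 143.9] near [297.9 146.6]
top bbox 178 189 235 253 137
178 239 241; 179 239 242; 180 239 247; 181 236 248; 182 236 252; 183 236 253; 184 236 252; 185 235 252; 186 235 252; 187 235 252; 188 235 252; 189 236 252; 
pred top: near axle [187.1 244.1] near feet [191.3 253.2] [190.3 234.9] near handles [181.3 248.9] [180.8 239.5]
152 298.5 2; 154 298.0 3; 156 298.0 3; 158 297.5 2; 160 297.0 1; 174 299.0 1; 176 299.0 1; 178 299.0 1; 180 299.0 1; 
pred card side: near top, near z.03 [298.7 157.1] [299.8 178.5] far top [299.6 143.7] mid top [299.2 150.2]
```

The clip is centred on the card (feet midpoint 298.3, card 298), there is no external force, and it is steady. Handing in.

```bash
python3 -c "
from bench import workorder
print(workorder.sign_off())"
```

```text
the job is handed in; nothing more can be done
None
```

I handed the job in at 13.4 s: the red clip is held squeezed open (25 mm, 30 N), upright and steady over the middle of the yellow card's top edge, about 1.5–2 cm deep by my camera estimate, with no contact force showing; the sign-off returned no verdict.

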